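# Tip the ring blanks into their pan

### The job

Two small tip trays stand on the goldsmith's bench, each hinged above its own wooden catch pan. Take the handle of the tray that holds the two round ring blanks, lift it until both rings have slid out into the pan below, then lower the tray gently all the way back onto its rest and let go. Do not tip the tray that holds the square blanks.

Things in the scene. Friction and masses are not known exactly. Their poses are not given: they have to be found in the camera images.
- ring_handle (a point): Centre of the ring tray's handle: a level round steel bar, 12 mm diameter, 94 mm long, on two 8 mm posts 82 mm apart at the tray's free end; 160 mm above the bench when down, 42 mm free below it to the end wall. The frame tilts with the tray: y along the bar, x from the handle towards hinge and pan, z up when down. The hinge line lies 158 mm along +x, 70 mm along -z from here.
- ring_tray (a joint): Tilt in rad of the tray holding the rings: an aluminium trough 172 x 110 mm, walls 22 mm, open at the hinge end, hinge parallel to the handle bar. 0 = level on its rest; grows as the handle is lifted; stop at 1.1. Takes about 3 N at the handle; let go, it falls shut. By 0.75 rad the rings slide off by themselves.
- ring_pan (a point): Centre of the inner floor of the ring tray's wooden catch pan, under the hinge end, 10 mm above the bench. Inside 137 mm along x (same way as the tray's x when down) by 118 mm along y; side walls 36 mm, far wall 65 mm high. Fixed to the tray's stand.
- ring_a: A brass ring blank lying flat in the tray, outer diameter 36 mm, hole 24 mm, 10 mm high, about 45 g; origin at the centre of its underside.
- ring_b: The second ring blank, the same as ring_a.
- square_tray (a joint): Tilt of the other, identical tray, which holds two brass squares of 34 mm and is to stay down (0).
There are look-alikes about, which are no part of the job. Leave any red or turquoise look-alike of the ring_b alone.

How it is judged:
By the outcome, as a careful person would: the job done as asked, in the order asked, and still so for the second after the job is handed in, with the robot touching nothing.
It also fails if it takes over 42 s, if anything falls off the work surface, if the arm or the gripper's body presses on something with over 40 N, if the wrist force passes 120 N, or if a joint passes its speed limit or range.

### The arm

A 6-joint arm with a two-finger parallel gripper is mounted at the origin on the work surface. World frame = base frame: x ahead of the robot, y to its left, z up, the work surface at z = 0. Lengths are in m, angles in rad, forces in N, time in s.
With the tool pointing down it reaches from about 0.35 to 1 m from the base axis. Payload 7.1 kg.
Tool frame: the origin (TCP) lies between the finger pads; the fingertips stand 22 mm ahead of it and the grasp point (between the pads) lies 3 mm ahead of it; z points along the fingers, y is the line along which they close (so a half turn about z gives the same grasp; the last joint's range is limited). The gripper opens to 85 mm and grips with 20 to 120 N. Pads are 22 mm wide; open, the fingers measure 114 mm over their backs; the gripper's body (76 mm by 85 mm) begins 54 mm behind the grasp point. The pads swing forward as they close: fully open they stand 13 mm farther back than shut.
Start: joints at [-1.3, 0.423, 1.63, -0, 1.089, -0.019], TCP at [0.179, -0.599, 0.253] pointing down, gripper open.
Joint ranges: [-3, 3], [-0.9, 2.11], [0.09, 2.58], [-1.31, 4.45], [0.11, 2.69], [-2.54, 2.54]. Speed limits (rad/s): [2.39, 2.39, 3.01, 3.14, 3.14, 3.14].

### API

Orientations are given as a rotation vector (axis times angle).
In Python, from rig import manip gives the robot as it stands. The module is installed in compiled form; this text tells all that it offers. Calls block until the motion is done:
- manip.move_to(position, orientation): joint-space move of the TCP to a pose.
- manip.servo_line(position, orientation=None, rate=0.15): straight line of the TCP; orientation=None keeps the orientation; rate is the mean speed in m/s.
- manip.set_joints(angles): joint-space move.
- manip.command_gripper(opening, f_grip=None): finger opening in m; f_grip is the grip in N (None keeps the last); returns when the fingers have stopped.
- manip.hold(seconds).
- manip.solve_ik(position, orientation): joint angles nearest the present ones, or None.
- manip.camera(name): name is "side" or "top"; returns a dict with "image" (480x640x3 uint8, red, green, blue), "fx", "fy", "cx", "cy" (pixels), "cam_to_world" (4x4, takes a point from camera to world coordinates). Camera axes: x right, y down, z forward; pixel columns grow to the right and rows downward; lengths in m; the calibration is good to about 2 mm. A picture is of the moment at which its call begins. There is no depth.
A pose or a line that the arm cannot do raises manip.IKError and nothing moves.
- manip.sign_off(): hands the job in; it is judged then, once.
Readings, each from a call of its own:
- manip.get_time(): time.
- manip.get_joint_positions(): joint angles.
- manip.get_joint_vel(): joint speeds.
- manip.get_tau(): joint torques, N m.
- manip.get_position(): TCP position.
- manip.get_ee_rot(): TCP orientation.
- manip.get_contact_force(): force on the tool from outside, world axes, zero at the start.
- manip.get_torque(): the same for the moment, N m.
- manip.get_width(): finger opening in m.
- manip.get_grip_force(): force on a finger pad.
Only numpy, scipy, OpenCV 4.12 (cv2) and the standard library are available. Lean on these libraries where they do the work, as an engineer would, in place of code of your own. Each camera call takes 0.05 s, during which the arm holds its last target. There are 200 camera calls.

## Working session

There is one attempt and no reset: what is moved stays moved. The work goes in short steps, each a Python script; the robot and the scene stay as the last script left them, time stands still between calls to the robot, and variables do not carry over. Pictures are saved under pics/ and viewed, at most 10 in all, crops included, and the job is handed in when it is done.

```bash
mkdir -p pics; python3 - <<'E'
from rig import manip
import cv2,pickle
for n in("top","side"):
    c=manip.camera(n);cv2.imwrite(f"pics/{n}0.png",c["image"][:,:,::-1]);pickle.dump(c,open(n+".pkl","wb"))
    print(n,c["fx"],c["cx"],c["cy"],c["cam_to_world"].round(3).tolist())
E
```

```text
top 615.8954145612157 321.4787705560835 239.88566569560672 [[0.029, -0.974, 0.224, 0.355], [-1.0, -0.029, 0.001, -0.041], [0.006, -0.224, -0.975, 1.229], [0.0, 0.0, 0.0, 1.0]]
side 454.07620901993835 317.4230727600498 242.6266352670932 [[0.986, -0.125, 0.114, 0.533], [-0.167, -0.645, 0.746, -0.584], [-0.02, -0.754, -0.657, 0.615], [0.0, 0.0, 0.0, 1.0]]
```

View pics/top0.png

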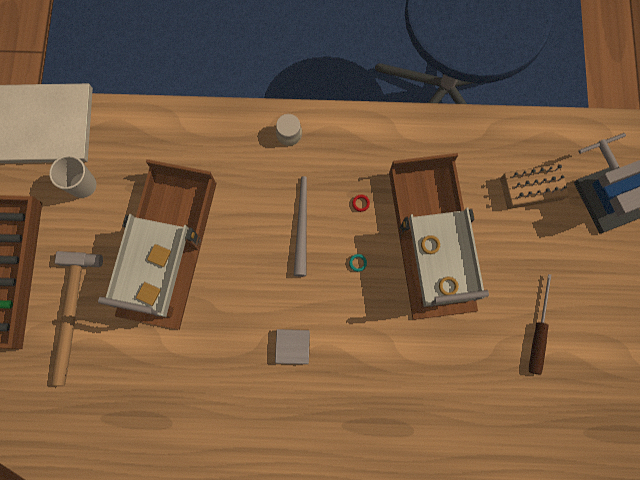

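View pics/side0.png

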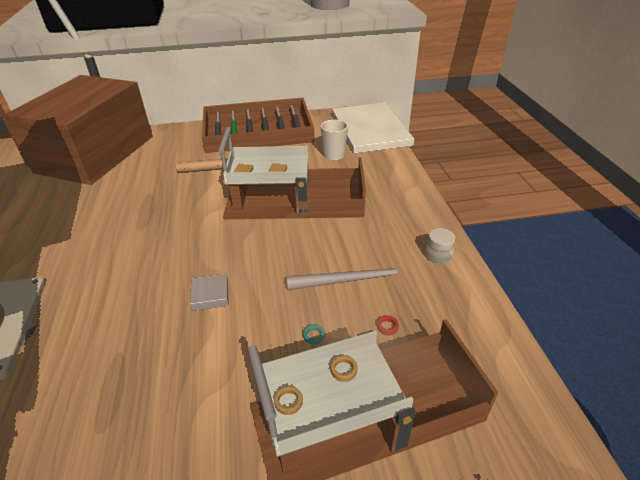

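Top view: the trays are at about (150,265), holding two squares at (159,255) and (148,293), and about (448,262), holding brass rings at (430,245) and (448,286). The loose red (361,203) and turquoise (357,263) rings are look-alikes. The right tray holds the rings, so it is the one to tip. I'll confirm with a crop and measure the handle.

```bash
cat > h.py <<'E'
import numpy as np,pickle
def ray(c,u,v):
    T=c["cam_to_world"];return T[:3,3],T[:3,:3]@np.array([(u-c["cx"])/c["fx"],(v-c["cy"])/c["fy"],1])
def plane(c,u,v,z):
    o,d=ray(c,u,v);return o+d*(z-o[2])/d[2]
E
python3 - <<'E'
import cv2,numpy as np
a=cv2.imread("pics/top0.png")[140:330,370:510];b=cv2.imread("pics/side0.png")[310:480,230:430]
a=cv2.resize(a,None,fx=3,fy=3,interpolation=2);b=cv2.resize(b,(380,323),interpolation=2)
o=np.zeros((570,800,3),np.uint8);o[:,:420]=a;o[:323,420:]=b
cv2.imwrite("pics/crop.png",o)
E
```

```text
(no output)
```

View pics/crop.png

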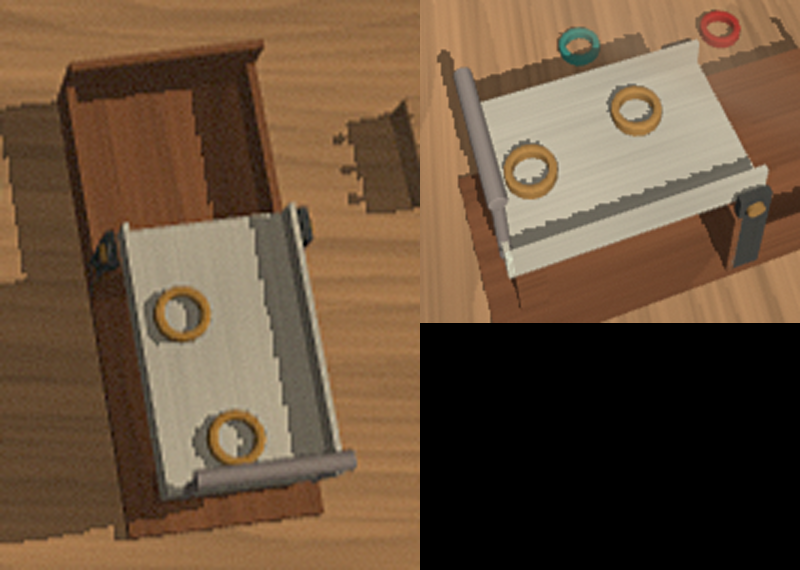

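Confirmed: the right-hand tray holds the two brass rings. Its handle bar runs (435.7,299.7)–(488.3,293.3) in the top view and (252.6,346.8)–(270.5,417.9) in the side view. Next I compute the pose and check IK.

```bash
cat >> h.py <<'E'
from scipy.spatial.transform import Rotation as R
C={n:pickle.load(open(n+".pkl","rb")) for n in("top","side")}
def tri(p,q):
    A=[];b=[]
    for n,x in(("top",p),("side",q)):
        o,d=ray(C[n],*x);d/=np.linalg.norm(d);P=np.eye(3)-np.outer(d,d);A.append(P);b.append(P@o)
    return np.linalg.lstsq(np.vstack(A),np.hstack(b),rcond=None)[0]
L=plane(C["top"],435.7,299.7,.16);Rr=plane(C["top"],488.3,293.3,.16)
H=(L+Rr)/2
ty=(L-Rr);ty/=np.linalg.norm(ty);tx=np.cross(ty,[0,0,1]);tz=np.array([0,0,1.])
def pose(th,k,p0,H=H):
    "grasp pose at tray tilt th; tool pitch p0 + k*th about tray y (positive: body leans to pan)"
    hinge=H+.158*tx-.07*tz
    g=hinge+R.from_rotvec(ty*th).apply(H-hinge)
    B=np.column_stack([-ty,tx,-tz])      # tool x,y,z ; right-handed
    B=B*1.0
    if np.linalg.det(B)<0:B[:,0]*=-1
    Q=R.from_rotvec(ty*(p0+k*th))*R.from_matrix(B)
    return g-Q.as_matrix()[:,2]*.003,Q
E
python3 - <<'E'
from h import *
from rig import manip
print(L,Rr,np.linalg.norm(L-Rr),"tri",tri((435.7,299.7),(252.6,346.8)),tri((488.3,293.3),(270.5,417.9)))
for n,p,q in(("a",(430,245),(344,368)),("b",(448.5,287),(288.5,400))):print(n,tri(p,q))
print(H,tx,manip.get_time())
for p0 in(0,-.3,-.6):
  for k in(0,.5,1):
    for s in(0,np.pi):
      r=[]
      for th in(0,.3,.6,.9):
        p,Q=pose(th,k,p0);Q=Q*R.from_rotvec([0,0,s]);j=manip.solve_ik(p,Q.as_rotvec());r.append(None if j is None else np.round(j,2).tolist())
      print(p0,k,round(s,1),r)
E
```

```text
[ 0.499396   -0.24283196  0.16      ] [ 0.51334807 -0.33501086  0.16      ] 0.0932288074735655 tri [ 0.50093565 -0.24245163  0.16037188] [ 0.51463162 -0.33547874  0.15761338]
a [ 0.61433212 -0.24637911  0.09055137]
b [ 0.5353937  -0.27972253  0.09084141]
[ 0.50637204 -0.28892141  0.16      ] [ 0.98873843  0.14965402 -0.        ] 0.1
0 0 0 [[-0.54, 0.48, 1.79, -0.0, 0.88, -0.69], [-0.51, 0.45, 1.71, -0.0, 0.98, -0.66], [-0.47, 0.46, 1.61, -0.0, 1.07, -0.62], [-0.43, 0.49, 1.5, -0.0, 1.15, -0.58]]
0 0 3.1 [[-0.54, 0.48, 1.79, -0.0, 0.88, 2.45], [-0.51, 0.45, 1.71, -0.0, 0.98, 2.48], [-0.47, 0.46, 1.61, -0.0, 1.07, 2.52], None]
0 0.5 0 [[-0.54, 0.48, 1.79, -0.0, 0.88, -0.69], [-0.47, 0.5, 1.63, -0.1, 1.13, -0.57], [-0.4, 0.57, 1.45, -0.16, 1.38, -0.5], [-0.34, 0.68, 1.24, -0.21, 1.62, -0.46]]
0 0.5 3.1 [[-0.54, 0.48, 1.79, -0.0, 0.88, 2.45], None, None, None]
0 1 0 [[-0.54, 0.48, 1.79, -0.0, 0.88, -0.69], [-0.43, 0.56, 1.56, -0.17, 1.28, -0.51], [-0.35, 0.7, 1.3, -0.28, 1.68, -0.46], [-0.29, 0.89, 1.01, -0.39, 2.05, -0.47]]
0 1 3.1 [[-0.54, 0.48, 1.79, -0.0, 0.88, 2.45], None, None, Non
[... 1182 characters left out ...]
, 1.92, 0.82, 0.59, 1.71], [-0.59, 0.37, 1.83, 0.73, 0.6, 1.86]]
-0.6 0.5 0 [[-0.76, 0.43, 2.06, 1.1, 0.52, -1.85], [-0.66, 0.37, 1.93, 0.59, 0.6, -1.26], [-0.56, 0.38, 1.77, 0.28, 0.78, -0.88], [-0.47, 0.44, 1.59, 0.1, 0.99, -0.67]]
-0.6 0.5 3.1 [[-0.76, 0.43, 2.06, 1.1, 0.52, 1.29], [-0.66, 0.37, 1.93, 0.59, 0.6, 1.88], [-0.56, 0.38, 1.77, 0.28, 0.78, 2.26], [-0.47, 0.44, 1.59, 0.1, 0.99, 2.47]]
-0.6 1 0 [[-0.76, 0.43, 2.06, 1.1, 0.52, -1.85], [-0.6, 0.38, 1.86, 0.32, 0.7, -0.98], [-0.47, 0.46, 1.61, -0.0, 1.07, -0.62], [-0.37, 0.61, 1.33, -0.15, 1.47, -0.48]]
-0.6 1 3.1 [[-0.76, 0.43, 2.06, 1.1, 0.52, 1.29], [-0.6, 0.38, 1.86, 0.32, 0.7, 2.16], [-0.47, 0.46, 1.61, -0.0, 1.07, 2.52], None]
```

```bash
python3 - <<'E'
from h import *
from rig import manip
import cv2
p,Q=pose(0,1,0,H+[.0008,0,0]);q=Q.as_rotvec()
manip.move_to(p+[0,0,.09],q)
manip.command_gripper(.05,30)
manip.servo_line(p,rate=.08)
print(manip.get_contact_force())
manip.command_gripper(0.0,30)
print(manip.get_width(),manip.get_grip_force(),manip.get_contact_force(),manip.get_torque(),manip.get_position()-p,manip.get_time())
a=[cv2.resize(manip.camera(n)["image"][:,:,::-1],(400,300)) for n in("top","side")]
cv2.imwrite("pics/g1.png",np.hstack(a))
E
```

```text
[-0.11552928  0.40631721  0.61945445]
0.011118146833250981 29.23218458890915 [-0.5550688   0.60257817  4.19007778] [0.0370106  0.16724001 0.03050932] [ 7.86703169e-05 -8.71853731e-05  3.83573956e-04] 3.9083
```

View pics/g1.png

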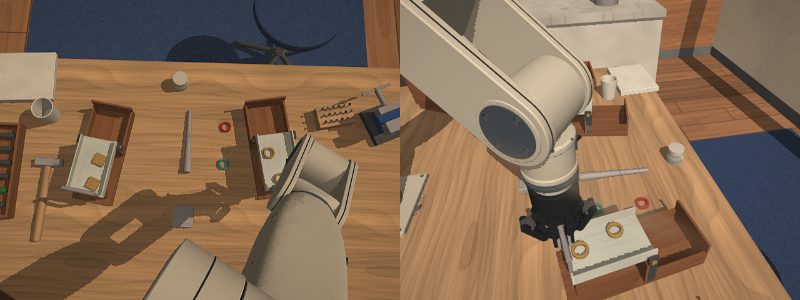

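The bar is gripped (width 11 mm, side view at about (565,240)) and the rings are still in the tray. Next I lift along the arc with the force monitored.

```bash
cat >> h.py <<'E'
def arc(manip,a,b,n,rate=.05):
    for th in np.linspace(a,b,n+1)[1:]:
        p,Q=pose(th,1,0,H+[.0008,0,0]);manip.servo_line(p,Q.as_rotvec(),rate=rate)
        f=manip.get_contact_force();print(round(th,2),f.round(1),round(manip.get_width(),4),round(manip.get_time(),1))
        if np.linalg.norm(f)>35:print("STOP");return
E
python3 - <<'E'
from h import *
from rig import manip
import cv2
arc(manip,0,.85,9)
manip.hold(.7)
a=[cv2.resize(manip.camera(n)["image"][:,:,::-1],(400,300),interpolation=cv2.INTER_AREA) for n in("top","side")]
cv2.imwrite("pics/g2.png",np.hstack(a));print(manip.get_time())
E
```

```text
0.09 [-2.4 -3.2 -0.1] 0.0108 4.5
0.19 [-2.7 -2.5  0.2] 0.0111 5.0
0.28 [-3.5 -1.4  1.3] 0.0112 5.4
0.38 [-4.   0.2  2.5] 0.0105 5.9
0.47 [-4.1  0.4  3.4] 0.0108 6.4
0.57 [-5.3  1.9  4.1] 0.0112 6.9
0.66 [-3.2  3.3  3.9] 0.0108 7.3
0.76 [-3.7  3.7  5.6] 0.0109 7.8
0.85 [-2.6  3.6  4.1] 0.0111 8.3
9.0833
```

View pics/g2.png

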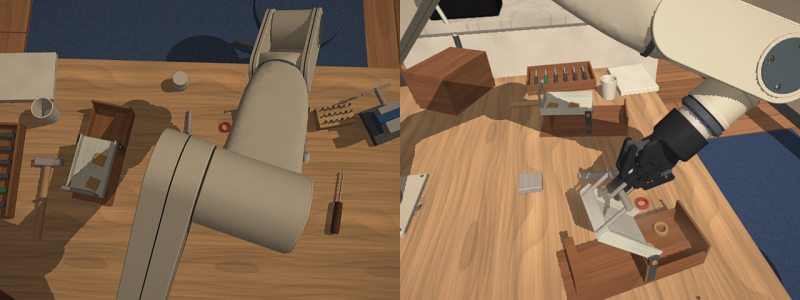

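The tray is tilted and one ring is visible in the pan at (660,228). I need a closer look for the second.

```bash
python3 - <<'E'
from rig import manip
import cv2
c=manip.camera("side")["image"][:,:,::-1][230:430,270:520]
cv2.imwrite("pics/g3.png",cv2.resize(c,None,fx=3,fy=3,interpolation=2))
E
```

```text
(no output)
```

View pics/g3.png

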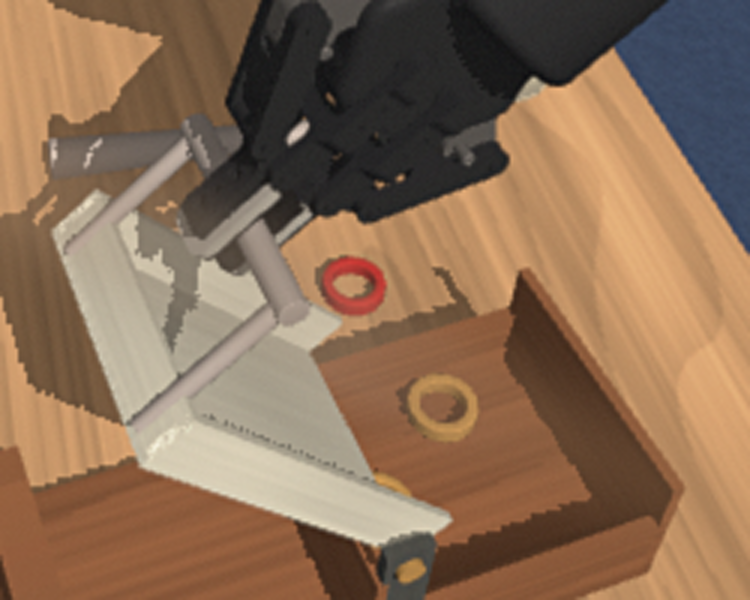

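The second ring shows at crop (390,487), partly hidden by the tray's side wall near the lip. I'll tilt a bit more to be sure it is free, and check where its ray lands.

```bash
python3 - <<'E'
from h import *
from rig import manip
import cv2
h=H+.158*tx
for z in(.01,.02,.05,.09):
    d=plane(C["side"],400,391,z)-h;print(z,"tray x from hinge",d@tx,"y",d@ty)
d=plane(C["side"],418,366,.015)-h;print("ring1",d@tx,d@ty)
arc(manip,.85,1.02,2);manip.hold(.5)
c=manip.camera("side")["image"][:,:,::-1][300:430,330:520]
cv2.imwrite("pics/g4.png",cv2.resize(c,None,fx=4,fy=4,interpolation=2))
E
```

```text
0.01 tray x from hinge 0.04114317812199476 y 0.012072361519777147
0.02 tray x from hinge 0.03756025742525859 y 0.00698642612014905
0.05 tray x from hinge 0.026811495335050204 y -0.0082713800787352
0.09 tray x from hinge 0.012479812548105654 y -0.02861512167724755
ring1 0.08394800127026598 0.038914626736707994
0.94 [-2.3  4.8  5.3] 0.011 9.6
1.02 [-2.4  6.3  5.2] 0.0111 10.0
```

View pics/g4.png

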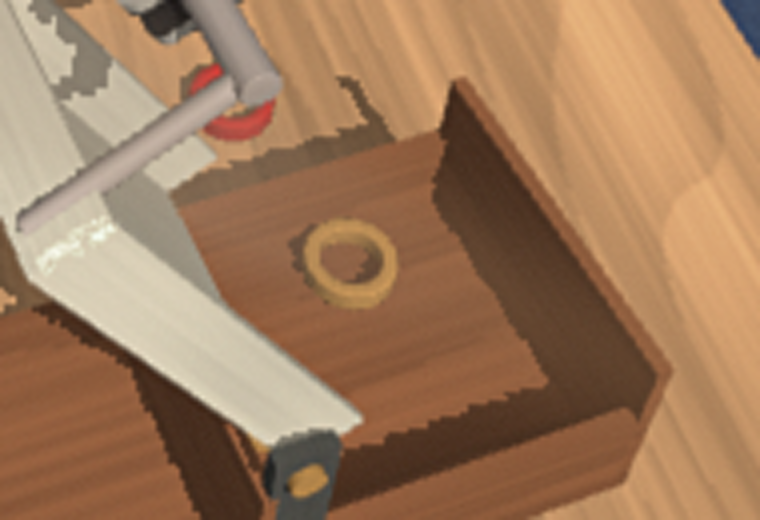

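The far ring lies in the pan at (350,262). The other shows as a brass patch at (262,447) below the tray's wall, so it is off the tray and in the pan. I'll lower slowly, checking partway that both are in the pan.

```bash
python3 - <<'E'
from h import *
from rig import manip
import cv2
arc(manip,1.02,.3,8)
c=manip.camera("side")["image"][:,:,::-1][280:480,240:500]
cv2.imwrite("pics/g5.png",cv2.resize(c,None,fx=3,fy=3,interpolation=2))
E
```

```text
0.93 [-3.5  5.3  3.5] 0.0109 11.0
0.84 [-3.4  3.7  2.7] 0.0111 11.5
0.75 [-4.   4.1  3.5] 0.0108 12.0
0.66 [-3.9  3.1  2.6] 0.0107 12.4
0.57 [-5.2  4.1  3.2] 0.0112 12.9
0.48 [-5.7  3.7  2.1] 0.0111 13.4
0.39 [-5.8  3.   2. ] 0.0105 13.8
0.3 [-5.7  2.4  0.6] 0.0108 14.3
```

View pics/g5.png

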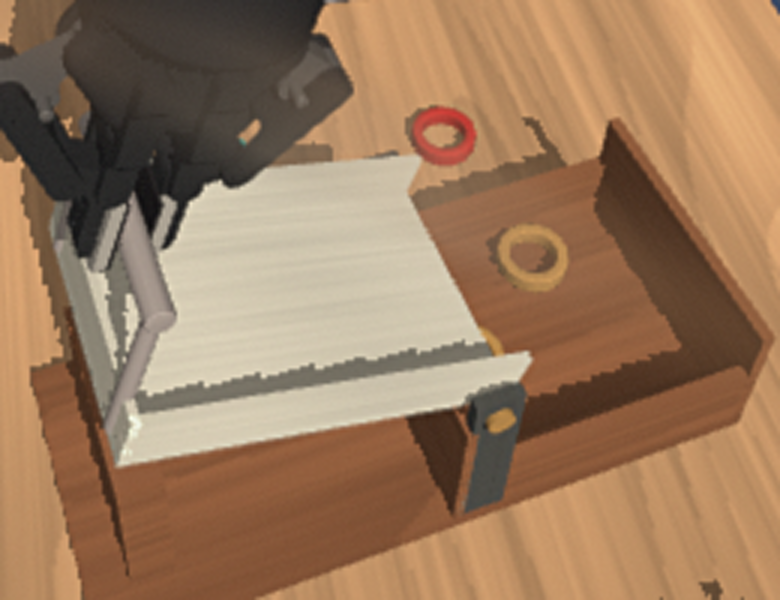

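The tray is empty. One ring is in the pan at (533,258), the other on the pan floor under the lip at (490,342). Lowering fully, releasing and retreating.

```bash
python3 - <<'E'
from h import *
from rig import manip
import cv2
arc(manip,.3,.1,2,.04);arc(manip,.1,0,3,.02)
manip.hold(.3);print(manip.get_contact_force())
manip.command_gripper(.05)
print(manip.get_contact_force())
p=manip.get_position();manip.servo_line(p+[0,0,.12],rate=.08)
manip.move_to([.35,-.45,.32],manip.get_ee_rot())
manip.set_joints([-1.3,.423,1.63,0,1.089,-.019])
a=[cv2.resize(manip.camera(n)["image"][r:r+210,k:k+260,::-1],(400,323),interpolation=2) for n,r,k in(("top",130,350),("side",270,240))]
cv2.imwrite("pics/g6.png",np.hstack(a));print(manip.get_time())
E
```

```text
0.2 [-7.6  2.2  1.1] 0.0105 14.9
0.1 [-7.2  0.7  1.4] 0.0109 15.5
0.07 [-7.   1.   1.1] 0.0104 16.0
0.03 [-6.9  1.   0.4] 0.0108 16.4
0.0 [-8.1  2.4  4. ] 0.011 16.8
[-8.91916332  1.96407658  3.88112987]
[ 0.34827125 -0.19379561 -0.8807646 ]
21.25
```

View pics/g6.png

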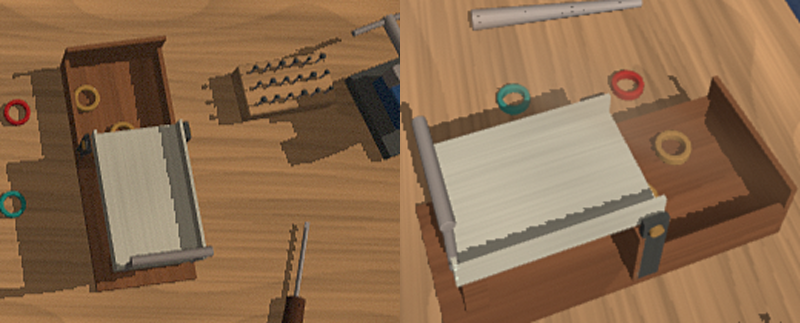

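The tray is down and empty. In the top view both rings are in the pan, at (87,98) and (122,130), and the arm is clear.

```bash
python3 -c "
from rig import manip
print(manip.sign_off())"
```

```text
the job is handed in; nothing more can be done
None
```

Both rings are in the pan, the ring tray is back down on its rest and released, and the square tray was not touched; the job was handed in at about 21 s of the 42 s allowed.

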